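# Peel a fresh sample tray off the stuck stack

## Robot

A 6-joint arm with a two-finger parallel gripper is mounted at the origin on the work surface. World frame = base frame: x ahead of the robot, y to its left, z up, the work surface at z = 0. Lengths are in m, angles in rad, forces in N, time in s.
With the tool pointing down it reaches from about 0.425 to 0.95 m from the base axis. Payload 3.5 kg.
Tool frame: the origin (TCP) lies on the centre line of the jaws, within the pads' length; the fingertips stand 8 mm ahead of it and the grasp point (between the pads) lies 11 mm behind it; z points along the fingers, y is the line along which they close (so a half turn about z gives the same grasp; the last joint's range is limited). The gripper opens to 85 mm and grips with 20 to 120 N. Pads are 22 mm wide; open, the fingers measure 114 mm over their backs; the gripper's body (76 mm by 85 mm) begins 54 mm behind the grasp point. The pads swing forward as they close: fully open they stand 13 mm farther back than shut.
Start: joints at [-1.377, 0.286, 1.577, -0, 1.279, -0.15], TCP at [0.228, -0.635, 0.239] pointing down, gripper open.
Joint ranges: [-2.77, 2.77], [-0.9, 2.22], [0.21, 2.48], [-1.53, 4.67], [0.24, 2.81], [-2.84, 2.84]. Speed limits (rad/s): [2.79, 2.79, 3.14, 3.14, 3.14, 3.14].

## Interface

Orientations are given as a unit quaternion [x, y, z, w].
In Python, from plant import ctrl gives the robot as it stands. The module is installed in compiled form; this text tells all that it offers.
- The arm moves only by the tool send_rows, never from a script. Its argument "steps" is a list of rows, each a list of 5 numbers: the shift along the tool's x, y, z in m, then the turn about the tool's z in degrees, then the opening, from -1 (shut) to 1 (fully open). A call has 1 to 12 rows; each row is the pose to reach, as a shift and turn from the pose commanded when the call began, along the tool's axes at that moment; what a row does not reach only later rows make up. A row lasts 1/10 s, in which the tool goes at most 50 mm and 8.59 degrees, less where a joint would pass 70% of its speed; a pose out of reach is approached as far as the arm can. A call with a gripper value outside its range is refused whole. The fingers move at their own pace and stop on an object; "squeeze" is the grip in N (left out, the last holds). Time passes only in rows, so rows that repeat a pose let the fingers close. It gives the time, the measured TCP pose, the force, the opening and the grip force at its end, in the units of the state.
- ctrl.get_state(): the state, without advancing time (a new reading comes with each control period).
- ctrl.read_camera(name): name is "side" or "top" or "wrist"; returns the picture (420x560x3 uint8, red, green, blue); there is no depth.
- ctrl.calibration(name): a dict with "intrinsics" (3x3 intrinsics, pixels), "extrinsics" (4x4, takes a point from world to camera coordinates); the wrist camera has in their place "tool_from_camera" (4x4, takes a point from camera to tool coordinates, whose origin is the TCP and whose axes are the flange's). Camera axes: x right, y up, looking along -z (the intrinsics and any distortion apply to the point x, -y, -z); pixel columns grow to the right and rows downward; lengths in m; the calibration is good to about 2 mm. The wrist camera is an equidistant fisheye: a pixel r from the principal point sees the ray r / f radians off the axis. A picture is of the moment at which its call begins: read the wrist's pose just before it. calibration takes no time and is no camera call.
- ctrl.sign_off(): hands the job in; it is judged then, once.
The state is a dict: "time": time; "qpos": joint angles; "dq": joint speeds; "joint_efforts": joint torques, N m; "eef_pos": TCP position; "tcp_rot": TCP orientation; "contact_force": force on the tool from outside, world axes, zero at the start; "wrist_torque": the same for the moment, N m; "opening": opening from 0.0 (shut) to 1.0 (fully open); "finger_force": force on a finger pad.
Only numpy, scipy, OpenCV 4.12 (cv2) and the standard library are available. Lean on these libraries where they do the work, as an engineer would, in place of code of your own. Each camera call takes 0.05 s, during which the arm holds its last target. There are 200 camera calls.

## Task

The sample trays are stuck together with dried clay: slide the roll of masking tape up off the spindle, out of the way of the top tray, stand it flat in the middle of the small square plywood board and let go. Then grip the top tray by its upright tab and peel it off by raising the tab corner some 2 to 3 cm first, while the opposite corner is still down on the stack, so that the other trays stay in the rack. Hold the tray up level and still, at least 10 cm higher than it lay, and finish while holding it; leave the jar, marker and pail alone.

Things in the scene. Friction and masses are not known exactly. Their poses are not given: they have to be found in the camera images.
- rack: Fixed plywood rack base, 12 mm high, x = -98 to +137 mm, y +-85 mm, with a steel spindle. Origin on the bench under the tray stack's middle, z up. +x points from there to the spindle, -x to the top tray's tab. Spindle axis at x = +104 mm: 16 mm diameter, top 125 mm above the bench; the roll stands on a 36 mm collar, 70 mm above the bench.
- spindle_top (a point): Centre of the spindle's top end, 125 mm above the bench.
- roll: Roll of masking tape with cardboard core, upright ring: 68 mm outside diameter, 26 mm hole, 45 mm tall, 0.13 kg. Origin at the centre of its underside, z along its axis. At the start it is on the spindle, underside 70 mm above the bench, the spindle sticking out 10 mm above it; it overhangs the far corner of the top tray by 10 mm.
- board: Small square plywood board lying fixed on the bench, 110 x 110 x 8 mm, origin at the centre of its underside.
- tray: Top steel tray, 0.22 kg: square tub 104 x 104 x 24 mm, walls 3 mm, and a rim 18 to 24 mm above the origin, 128 mm over the flats, 160 mm over the cut corners. Origin: centre of its underside, 42 mm above the bench at the start. Its corners lie along +-x and +-y, the sides at 45 degrees between; axes as the rack's at the start. An upright tab stands on its -x corner, see tab.
- tab (a point): Middle of the tray's upright tab, where to grip it: 75 mm along -x from the tray's origin, 50 mm above its underside (92 mm above the bench at the start), 14 mm below the tab's top. The tab is 10 mm thick along the tray's x, 24 mm wide along y, rises 40 mm from the rim, and is clear on both sides down to the rim.
- far_corner (a point): Rim top at the corner opposite to the tab, 75 mm from the tray origin along +x, 24 mm above its underside (66 mm above the bench at the start). The point to turn the tray about while peeling.
- stack: The rest of the stack: four such trays without tabs, stuck as one, 0.88 kg, loose between low lugs on the rack. Origin: centre of its underside, 12 mm above the bench; rim top 48 mm higher. Bits of clay at its 4 corners (80 to 87 mm out, up to the top tray's rim) each hold the top tray with 2 to 3.5 N until that corner is some 7 mm up. A straight pull has all four to beat.
- jar: Bystander: closed glass jar, 64 mm diameter, 85 mm tall; origin at the centre of its underside.
- marker: Bystander: fat felt marker lying down, 18 mm thick, 135 mm long along x; origin on the bench under its middle.
- pail: Bystander: grey pail with stones, 150 mm diameter at the rim, 130 mm tall; origin at the centre of its underside.
Mind the look-alikes: they are no part of the job. Leave any orange or yellow look-alike of the tray alone. Leave any black look-alike of the roll alone.

How it is judged:
On the way, in this order (a step that is already met when the one before it is completed fails the run):
1. the tape roll stands flat on the plywood board, let go (horizontal distance between roll and board below 0.035 m and height (world z) of roll between 0.004 and 0.013 m and angle between roll's own z axis and vertical below 0.12 rad and contact force between roll and the fingers below 0.1 N and linear speed of roll below 0.03 m/s), for 0.2 s.
2. the tab corner is up 15 mm or more while the opposite corner is still down (less than 6 mm up) (height (world z) of tab above 0.107 m and height (world z) of far_corner below 0.072 m), for 0.1 s.
At the end, for the whole second after the job is handed in: Tray held in the fingers, its underside over 132 mm above the bench (90 mm higher than it lay), level within 15 degrees, still, touching neither stack nor rack; the stack within 12 mm of its place; the tape roll upright on the board, within 35 mm of its centre, let go (height (world z) of tray above 0.132 m and angle between tray's own z axis and vertical below 0.26 rad and linear speed of tray below 0.03 m/s and contact force between tray and the fingers above 1 N and contact force between tray and stack below 0.1 N and contact force between tray and rack below 0.1 N and distance of stack from where it was at the start of the episode below 0.012 m and angle between stack's own z axis and vertical below 0.06 rad and horizontal distance between roll and board below 0.035 m and height (world z) of roll between 0.004 and 0.013 m and angle between roll's own z axis and vertical below 0.12 rad and contact force between roll and the fingers below 0.1 N); the arm keeps its last pose, push and grip.
It fails at once if the rest of the stack is lifted along by more than 15 mm (height (world z) of stack above 0.027 m).
It fails at once if the jar, marker or pail is disturbed (moved more than 25 mm) (distance of any of jar, marker, pail from where it was at the start of the episode above 0.025 m).
It also fails if it takes over 54 s, if anything falls off the work surface, if the arm or the gripper's body presses on something with over 40 N, if the wrist force passes 120 N, or if a joint passes its speed limit or range.

## Working session

There is one attempt and no reset: what is moved stays moved. The work goes in short steps, Python scripts to look and compute and a tool call to move; the robot and the scene stay as the last step left them, time stands still between calls to the robot, and variables do not carry over. Pictures are saved under pics/ and viewed, at most 10 in all, crops included, and the job is handed in when it is done.

Besides the shell and the picture viewer there is one more tool, called after "Call:" in YAML: its name, and indented under it one key for each argument. send_rows: Moves the arm, as the interface text tells. Its arguments: {"type":"object","properties":{"steps":{"type":"array","items":{"type":"array","items":{"type":"number"}}},"squeeze":{"type":"number"}},"required":["steps"]}

```bash
mkdir -p pics; cat > h.py <<'E'
import numpy as np, cv2
from plant import ctrl
from scipy.spatial.transform import Rotation as R
def snap(n,f):
    im=ctrl.read_camera(n); cv2.imwrite('pics/'+f,im[:,:,::-1]); return im
def ray(n,u,v):
    c=ctrl.calibration(n); K=np.array(c['intrinsics']); E=np.array(c['extrinsics'])
    p=np.linalg.inv(K)@[u,v,1]; d=E[:3,:3].T@np.array([p[0],-p[1],-p[2]]); return -E[:3,:3].T@E[:3,3], d
def onz(n,u,v,z):
    o,d=ray(n,u,v); return o+d*(z-o[2])/d[2]
def proj(n,P):
    c=ctrl.calibration(n); K=np.array(c['intrinsics']); E=np.array(c['extrinsics'])
    q=E[:3,:3]@np.array(P)+E[:3,3]; q=K@[q[0],-q[1],-q[2]]; return q[:2]/q[2]
E
python3 - <<'E'
from h import *
a=snap('top','top1.png'); b=snap('side','side1.png')
for n in('top','side','wrist'): print(ctrl.calibration(n))
print(ctrl.get_state())
E
```

```text
{'intrinsics': array([[437.78480072,   0.        , 277.06951909],
       [  0.        , 437.78480072, 200.41117616],
       [  0.        ,   0.        ,   1.        ]]), 'extrinsics': array([[ 0.0121053 , -0.99981426, -0.0149972 , -0.02806153],
       [ 0.99169527,  0.01008379,  0.12821389, -0.56274143],
       [-0.12803885, -0.01642472,  0.99163314, -1.25362439],
       [ 0.        ,  0.        ,  0.        ,  1.        ]])}
{'intrinsics': array([[525.46691559,   0.        , 284.50223384],
       [  0.        , 525.46691559, 209.6779701 ],
       [  0.        ,   0.        ,   1.        ]]), 'extrinsics': array([[-0.86676754, -0.49866805,  0.00664968,  0.47448472],
       [ 0.36987561, -0.63384678,  0.67928661, -0.30539671],
       [-0.33452365,  0.59124313,  0.73384296, -1.36746108],
       [ 0.        ,  0.        ,  0.        ,  1.        ]])}
{'intrinsics': array([[325.1922621 ,   0.        , 283.352427  ],
       [  0.        , 325.1922621 , 210.10793938],
       [  0.        ,   0.        ,   1.        ]]), 'tool_from_camera': array([[-1.26950573e-03,  9.46130236e-01,  3.23783
[... 294 characters left out ...]
time': 0.1, 'qpos': array([-1.37698545e+00,  2.87108338e-01,  1.57805796e+00,  2.15845578e-05,
        1.27856841e+00, -1.49982200e-01]), 'dq': array([ 0.00059101,  0.00158999, -0.00214662, -0.00207009,  0.00032422,
        0.00072593]), 'joint_efforts': array([ 8.29489836e-04, -4.07298446e+01, -2.93699098e+01, -1.63915074e-04,
        3.42351414e-03,  8.61306376e-06]), 'eef_pos': array([ 0.22744693, -0.63491001,  0.23804981]), 'tcp_rot': array([ 9.85262103e-01,  1.71048069e-01, -1.31400826e-05, -1.07099772e-03]), 'contact_force': array([-0.60958391,  0.18032078, -0.80794097]), 'wrist_torque': array([ 0.05297231, -0.04182718,  0.00360127]), 'finger_force': 0.0, 'opening': 0.9979994774963445}
```

View pics/top1.png

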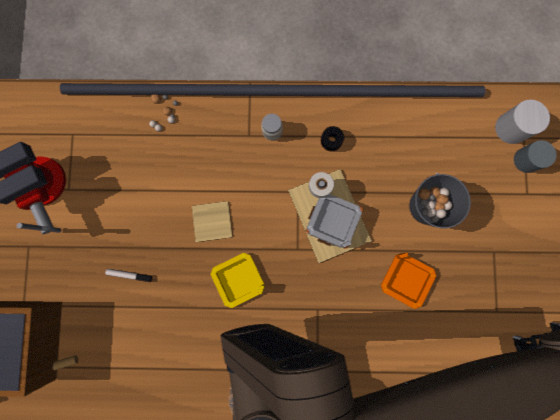

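View pics/side1.png

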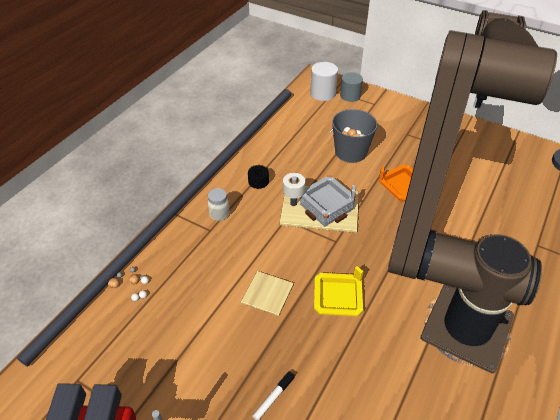

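Top: white roll on spindle (321,185) on the rack, grey tray (335,220), plywood board (212,222). Look-alikes: black roll (332,139), yellow tray (238,280), orange tray (410,280). The white roll overhanging the grey tray on the rack fits; the board is the separate small square. Confirming in one crop.

```bash
python3 - <<'E'
from h import *
a=cv2.imread('pics/top1.png')[160:275,180:385]; b=cv2.imread('pics/side1.png')[160:320,230:400]
a=cv2.resize(a,(780,int(115*780/205)),interpolation=cv2.INTER_CUBIC)
cv2.imwrite('pics/c1.png',a)
cv2.imwrite('pics/c2.png',cv2.resize(b,(612,576),interpolation=cv2.INTER_CUBIC))
E
```

```text
(no output)
```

View pics/c1.png

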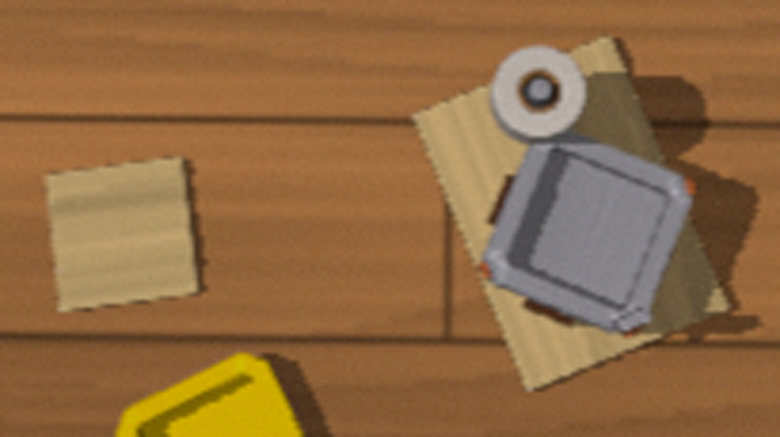

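View pics/c2.png

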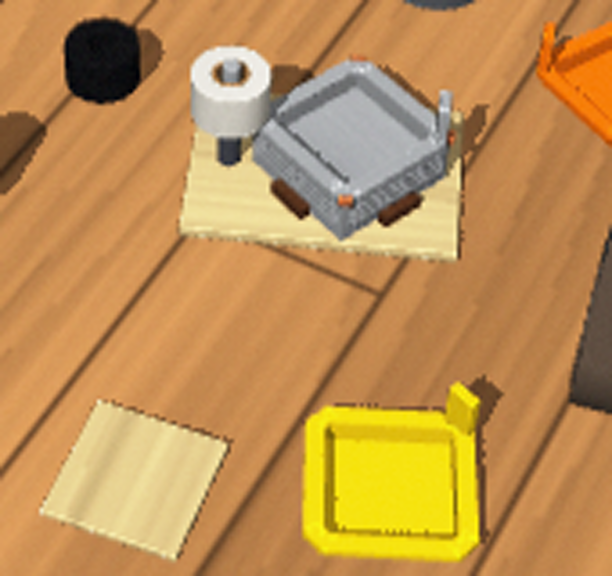

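```bash
cat > fit.py <<'E'
from h import *
from scipy.optimize import least_squares
T=lambda p:np.array(p)/3.805+[180,160]; S=lambda p:np.array(p)/3.6+[230,160]
def fit(obs,x0):
    def P(x,m): c,s=np.cos(x[2]),np.sin(x[2]); return [x[0]+c*m[0]-s*m[1],x[1]+s*m[0]+c*m[1],m[2]]
    f=lambda x:np.concatenate([proj(n,P(x,m))-p for n,p,m in obs])
    r=least_squares(f,x0); return r.x,f(r.x).reshape(-1,2).round(1).tolist()
r=[('top',T((414,115)),(.137,.085,.012)),('top',T((608,37)),(.137,-.085,.012)),('top',T((730,308)),(-.098,-.085,.012)),('top',T((531,390)),(-.098,.085,.012)),('top',T((541,89)),(.104,0,.125)),('top',T((538,92)),(.104,0,.115)),('top',T((631,317)),(-.075,0,.106)),
('side',S((182,233)),(.137,.085,.012)),('side',S((460,255)),(-.098,.085,.012)),('side',S((233,66)),(.104,0,.125)),('side',S((445,97)),(-.075,0,.106))]
b=.055
B=[('top',T(p),m) for p,m in zip([(47,175),(184,157),(199,293),(61,310)],[(b,b,.008),(b,-b,.008),(-b,-b,.008),(-b,b,.008)])]
B+=[('side',S(p),m) for p,m in zip([(41,513),(102,401),(230,441),(177,558)],[(b,b,.008),(b,-b,.008),(-b,-b,.008),(-b,b,.008)])]
x,e=fit(r,[.6,-.15,.3]); print('rack',x,e)
c,s=np.cos(x[2]),np.sin(x[2])
print('spindle',x[0]+.104*c,x[1]+.104*s,'tab',x[0]-.075*c,x[1]-.075*s)
print('board',*fit(B,[.6,.1,.1]))
st=ctrl.get_state(); print(R.from_quat(st['tcp_rot']).as_matrix().round(3))
E
python3 fit.py
```

```text
rack [ 0.50410601 -0.18688973  0.40887568] [[-0.6, 0.4], [0.2, -0.7], [0.3, 0.1], [-0.3, 1.0], [-0.4, 0.2], [0.0, -0.0], [1.3, 0.7], [-1.0, -1.1], [-0.3, -0.2], [-0.7, -0.1], [0.1, 0.9]]
spindle 0.5995331198223897 -0.14554162494603265 tab 0.43528837467132764 -0.2167080755408368
board [0.50032908 0.17226008 0.14434754] [[-0.3, 0.1], [-0.1, -0.0], [0.3, 0.5], [0.0, 0.9], [-0.4, -0.7], [-0.9, -0.6], [0.2, 0.4], [-0.1, 0.1]]
[[ 0.941  0.337 -0.   ]
 [ 0.337 -0.941  0.002]
 [ 0.    -0.002 -1.   ]]
```

Call:
send_rows:
  steps:
    - [0.03, -0.02, 0, 0, 1]
    - [0.07, -0.045, 0, -1, 1]
    - [0.11, -0.072, 0, -2, 1]
    - [0.15, -0.098, 0, -3, 1]
    - [0.19, -0.124, 0, -3.7, 1]
    - [0.23, -0.15, 0, -3.7, 1]
    - [0.27, -0.176, 0, -3.7, 1]
    - [0.31, -0.202, 0, -3.7, 1]
    - [0.35, -0.228, 0, -3.7, 1]
    - [0.39, -0.254, 0, -3.7, 1]
    - [0.43, -0.28, 0, -3.7, 1]
    - [0.465, -0.303, 0, -3.7, 1]

```text
time: 1.3
eef_pos: [0.564, -0.1912, 0.2388]
tcp_rot: [0.979, 0.203, -0.0, -0.0]
contact_force: [-0.1, 0.8, -0.6]
opening: 1.004
finger_force: 0.0
```

```bash
cat >> h.py <<'E'
def goto(x,y,z,yawdeg):
    s=ctrl.get_state(); M=R.from_quat(s['tcp_rot']).as_matrix(); p=s['eef_pos']
    yaw=np.degrees(np.arctan2(M[1,0],M[0,0]))
    print('t',s['time'],'pos',p.round(4),'yaw',yaw.round(2),'tiltz',M[:,2].round(3),'shift',(M.T@(np.array([x,y,z])-p)).round(4),'turn',round(yaw-yawdeg,2),'open',s['opening'],'F',s['contact_force'].round(1),s['finger_force'])
E
python3 -c "
from h import *
goto(.5995,-.1455,.20,23.4)"
```

```text
t 1.3 pos [ 0.564  -0.1912  0.2388] yaw 23.44 tiltz [-0.001  0.    -1.   ] shift [ 0.0508 -0.0278  0.0388] turn 0.04 open 1.0039910361612907 F [-0.1  0.8 -0.6] 0.0
```

Call:
send_rows:
  steps:
    - [0.03, -0.015, 0.02, 0, 1]
    - [0.051, -0.028, 0.039, 0, 1]
    - [0.051, -0.028, 0.039, 0, 1]
    - [0.051, -0.028, 0.039, 0, 1]
    - [0.051, -0.028, 0.039, 0, 1]

```text
time: 1.8
eef_pos: [0.5988, -0.1485, 0.2011]
tcp_rot: [0.979, 0.202, 0.0, 0.0]
contact_force: [0.6, -0.2, -0.0]
opening: 0.999
finger_force: 0.0
```

```bash
cat >> h.py <<'E'
def wproj(P,s):
    c=ctrl.calibration('wrist'); K=np.array(c['intrinsics']); T=np.array(c['tool_from_camera'])
    M=R.from_quat(s['tcp_rot']).as_matrix(); q=M.T@(np.array(P)-s['eef_pos']); q=T[:3,:3].T@(q-T[:3,3])
    v=np.array([q[0],-q[1],-q[2]]); n=np.hypot(v[0],v[1]); th=np.arctan2(n,v[2])
    return K[:2,2]+K[0,0]*th*v[:2]/n
E
python3 - <<'E'
from h import *
goto(.5995,-.1455,.20,23.4)
s=ctrl.get_state(); im=snap('wrist','w1.png')[:,:,::-1].copy()
for z,r,col in((.115,.034,(0,255,0)),(.115,.013,(0,255,0)),(.125,.008,(0,0,255))):
    for t in np.arange(0,6.28,.5):
        u=wproj([.5995+r*np.cos(t),-.1455+r*np.sin(t),z],s).round().astype(int); cv2.circle(im,tuple(int(a) for a in u),1,col,-1)
u=wproj([.4353,-.2167,.106],s).astype(int); cv2.circle(im,tuple(int(a) for a in u),3,(255,0,0),-1)
cv2.imwrite('pics/w1o.png',im)
E
```

```text
t 1.8 pos [ 0.5988 -0.1485  0.2011] yaw 23.35 tiltz [ 0.001 -0.001 -1.   ] shift [ 0.0018 -0.0025  0.0011] turn -0.05 open 0.9989755614443088 F [ 0.6 -0.2 -0. ] 0.0
```

View pics/w1o.png

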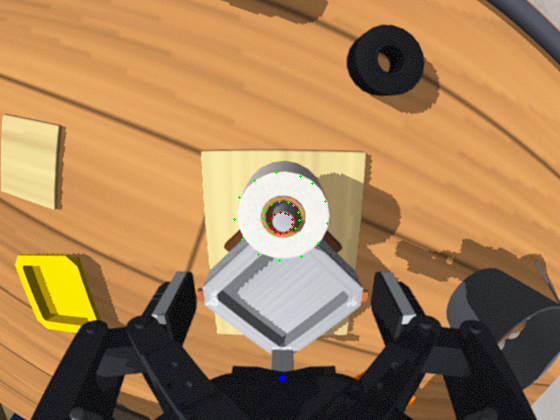

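The wrist view shows the white roll's top at (283,214) around the spindle end (283,221); my estimate overlays within 1–2 px. The grey tray's tab is at (283,358). I'll descend.

Call:
send_rows:
  steps:
    - [0.002, -0.0025, 0.02, 0, 1]
    - [0.002, -0.0025, 0.045, 0, 1]
    - [0.002, -0.0025, 0.07, 0, 1]
    - [0.002, -0.0025, 0.09, 0, 1]
    - [0.002, -0.0025, 0.105, 0, 1]
    - [0.002, -0.0025, 0.113, 0, 1]
    - [0.002, -0.0025, 0.113, 0, 1]
    - [0.002, -0.0025, 0.113, 0, 1]

```text
time: 2.65
eef_pos: [0.6004, -0.145, 0.0884]
tcp_rot: [0.979, 0.203, 0.001, 0.001]
contact_force: [-0.2, 0.2, 0.2]
opening: 1.0
finger_force: 0.0
```

```bash
python3 -c "
from h import *
goto(.5995,-.1455,.088,23.4)"
```

```text
t 2.65 pos [ 0.6004 -0.145   0.0884] yaw 23.38 tiltz [ 0.002 -0.001 -1.   ] shift [-0.001   0.0001  0.0004] turn -0.02 open 0.9995021478191454 F [-0.2  0.2  0.2] 0.0
```

Centred. Close at a moderate squeeze.

Call:
send_rows:
  steps:
    - [0, 0, 0, 0, 0.6]
    - [0, 0, 0, 0, 0.5]
    - [0, 0, 0, 0, 0.4]
    - [0, 0, 0, 0, 0.3]
    - [0, 0, 0, 0, 0.3]
    - [0, 0, 0, 0, 0.3]
    - [0, 0, 0, 0, 0.3]
    - [0, 0, 0, 0, 0.3]
  squeeze: 35

```text
time: 3.45
eef_pos: [0.6011, -0.1451, 0.0895]
tcp_rot: [0.979, 0.203, 0.002, 0.001]
contact_force: [-0.5, -0.6, 5.8]
opening: 0.79
finger_force: 40.0
```

Call:
send_rows:
  steps:
    - [0, 0, -0.005, 0, 0.3]
    - [0, 0, -0.015, 0, 0.3]
    - [0, 0, -0.03, 0, 0.3]
    - [0, 0, -0.045, 0, 0.3]
    - [0, 0, -0.06, 0, 0.3]
    - [0, 0, -0.075, 0, 0.3]
    - [0, 0, -0.09, 0, 0.3]
    - [0, 0, -0.1, 0, 0.3]
    - [0, 0, -0.1, 0, 0.3]
    - [0, 0, -0.1, 0, 0.3]

```text
time: 4.45
eef_pos: [0.5996, -0.1444, 0.1872]
tcp_rot: [0.979, 0.203, -0.0, -0.0]
contact_force: [0.1, -0.5, -2.5]
opening: 0.793
finger_force: 39.7
```

```bash
python3 - <<'E'
from h import *
goto(.5003,.1723,.19,23.4)
s=ctrl.get_state(); snap('wrist','w2.png')
x=ctrl.read_camera('side')
cv2.imwrite('pics/m2.png',np.hstack([cv2.imread('pics/w2.png')[100:420,100:460],cv2.resize(x[80:300,200:420,::-1],(320,320),interpolation=cv2.INTER_CUBIC)]))
E
```

```text
t 4.45 pos [ 0.5996 -0.1444  0.1872] yaw 23.4 tiltz [-0.  0. -1.] shift [ 0.0346 -0.3301 -0.0027] turn -0.0 open 0.7927516714789759 F [ 0.1 -0.5 -2.5] 39.68813057988882
```

View pics/m2.png

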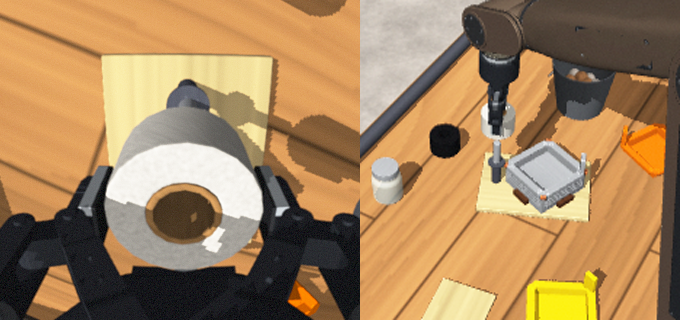

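The roll hangs upright in the fingers, clear of the spindle. Carry it over the board.

Call:
send_rows:
  steps:
    - [0.002, -0.02, 0, 0, 0.3]
    - [0.006, -0.055, 0, 0, 0.3]
    - [0.01, -0.095, 0, 0, 0.3]
    - [0.014, -0.135, 0, 0, 0.3]
    - [0.018, -0.175, 0, 0, 0.3]
    - [0.022, -0.215, 0, 0, 0.3]
    - [0.026, -0.255, 0, 0, 0.3]
    - [0.03, -0.29, 0.01, 0, 0.3]
    - [0.033, -0.315, 0.03, 0, 0.3]
    - [0.035, -0.33, 0.05, 0, 0.3]
    - [0.035, -0.33, 0.07, 0, 0.3]
    - [0.035, -0.33, 0.08, 0, 0.3]

```text
time: 5.75
eef_pos: [0.4982, 0.1732, 0.1047]
tcp_rot: [0.979, 0.204, -0.002, -0.0]
contact_force: [-0.5, 0.1, -1.0]
opening: 0.792
finger_force: 39.8
```

```bash
python3 -c "
from h import *
goto(.5003,.1723,.028,23.4)"
```

```text
t 5.75 pos [0.4982 0.1732 0.1047] yaw 23.5 tiltz [-0.005 -0.001 -1.   ] shift [0.0019 0.0018 0.0767] turn 0.1 open 0.7915752518162344 F [-0.5  0.1 -1. ] 39.830169808119535
```

Call:
send_rows:
  steps:
    - [0.001, 0.001, 0.02, 0, 0.3]
    - [0.001, 0.001, 0.04, 0, 0.3]
    - [0.001, 0.001, 0.055, 0, 0.3]
    - [0.001, 0.001, 0.065, 0, 0.3]
    - [0.001, 0.001, 0.071, 0, 0.3]
    - [0.001, 0.001, 0.075, 0, 0.3]
    - [0.001, 0.001, 0.077, 0, 0.3]
    - [0.001, 0.001, 0.079, 0, 0.3]
    - [0.001, 0.001, 0.079, 0, 0.3]

```text
time: 6.65
eef_pos: [0.5023, 0.1718, 0.0286]
tcp_rot: [0.979, 0.203, 0.0, 0.0]
contact_force: [-0.4, -0.4, -2.5]
opening: 0.789
finger_force: 39.8
```

Call:
send_rows:
  steps:
    - [0, 0, 0.001, 0, 0.3]
    - [0, 0, 0.002, 0, 0.3]
    - [0, 0, 0.002, 0, 0.3]

```text
time: 6.95
eef_pos: [0.5025, 0.1719, 0.0276]
tcp_rot: [0.979, 0.203, 0.0, 0.0]
contact_force: [-2.3, 0.1, 5.1]
opening: 0.791
finger_force: 40.3
```

Contact with the board. Release gradually, then retreat upward.

Call:
send_rows:
  steps:
    - [0, 0, 0, 0, 0.75]
    - [0, 0, 0, 0, 0.9]
    - [0, 0, 0, 0, 1]
    - [0, 0, 0, 0, 1]
    - [0, 0, 0, 0, 1]
    - [0, 0, 0, 0, 1]
    - [0, 0, -0.01, 0, 1]
    - [0, 0, -0.03, 0, 1]
    - [0, 0, -0.06, 0, 1]
    - [0, 0, -0.1, 0, 1]
    - [0, 0, -0.14, 0, 1]
    - [0, 0, -0.16, 0, 1]

```text
time: 8.15
eef_pos: [0.504, 0.1721, 0.1916]
tcp_rot: [0.979, 0.203, 0.004, 0.0]
contact_force: [0.5, -0.2, 0.5]
opening: 1.002
finger_force: 0.0
```

```bash
python3 - <<'E'
from h import *
goto(.4353,-.2167,.19,23.4)
w=snap('wrist','w3.png'); x=snap('side','side3.png'); t=snap('top','top3.png')
cv2.imwrite('pics/m3.png',np.hstack([cv2.resize(w[150:400,150:400,::-1],(380,380)),cv2.resize(x[150:330,230:410,::-1],(380,380),interpolation=cv2.INTER_CUBIC)]))
E
```

```text
t 8.15 pos [0.504  0.1721 0.1916] yaw 23.4 tiltz [ 0.007  0.001 -1.   ] shift [-0.2175  0.3296  0.0007] turn 0.0 open 1.0023551592353874 F [ 0.5 -0.2  0.5] 0.0
```

View pics/m3.png

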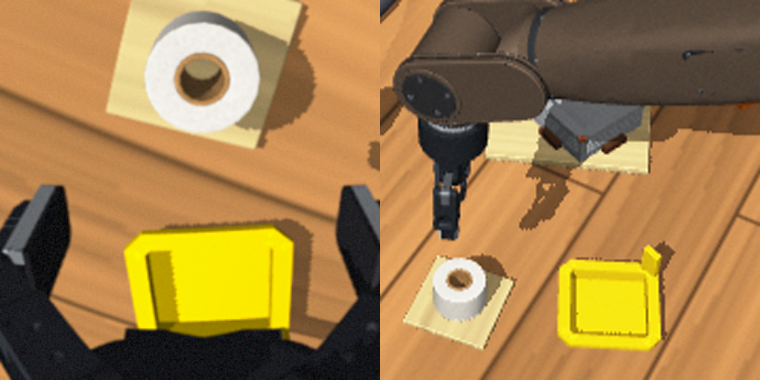

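The roll stands flat near the middle of the board, released. Next, above the grey tray's tab, stopping short so the wrist camera can see it.

Call:
send_rows:
  steps:
    - [-0.01, 0.02, 0, 0, 1]
    - [-0.035, 0.055, 0, 0, 1]
    - [-0.06, 0.09, 0, 0, 1]
    - [-0.085, 0.13, 0, 0, 1]
    - [-0.11, 0.17, 0, 0, 1]
    - [-0.14, 0.21, 0, 0, 1]
    - [-0.165, 0.25, 0, 0, 1]
    - [-0.19, 0.285, 0, 0, 1]
    - [-0.21, 0.315, 0, 0, 1]
    - [-0.218, 0.33, 0, 0, 1]
    - [-0.218, 0.33, 0, 0, 1]
    - [-0.218, 0.33, 0, 0, 1]

```text
time: 9.5
eef_pos: [0.4322, -0.2169, 0.1846]
tcp_rot: [0.979, 0.202, -0.001, -0.002]
contact_force: [-0.3, -0.1, 0.8]
opening: 0.998
finger_force: 0.0
```

```bash
python3 - <<'E'
from h import *
goto(.4353,-.2167,.081,23.4)
s=ctrl.get_state(); w=snap('wrist','w4.png')[:,:,::-1].copy()
X,Y,a=.5041,-.1869,.4089
def rk(x,y,z): return [X+np.cos(a)*x-np.sin(a)*y, Y+np.sin(a)*x+np.cos(a)*y, z]
im=cv2.resize(w[80:420,100:460],None,fx=1.7,fy=1.7,interpolation=cv2.INTER_CUBIC)
for P in [rk(x,y,.106) for x in(-.08,-.07) for y in(-.012,.012)]+[rk(.104,0,.125)]+[rk(.137,y,.012) for y in(-.085,.085)]+[rk(.0735,y,.066) for y in(-.0155,.0155)]:
    u=((wproj(P,s)-[100,80])*1.7).round().astype(int); print(u); cv2.circle(im,tuple(int(q) for q in u),2,(0,0,255),-1)
cv2.imwrite('pics/w4o.png',im)
E
```

```text
t 9.5 pos [ 0.4322 -0.2169  0.1846] yaw 23.35 tiltz [-0.003  0.003 -1.   ] shift [0.003  0.0014 0.1036] turn -0.05 open 0.9976147415411305 F [-0.3 -0.1  0.8] 0.0
[346 249]
[288 249]
[346 226]
[288 227]
[ 316 -222]
[ 466 -177]
[ 164 -176]
[ 351 -107]
[ 281 -107]
```

View pics/w4o.png

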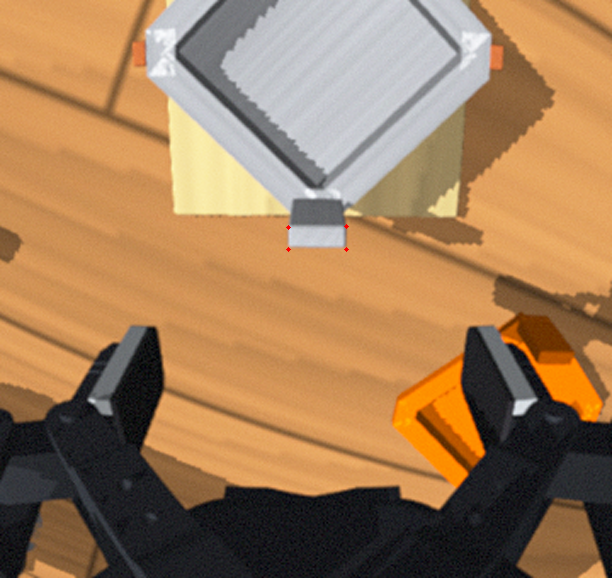

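The predicted tab-top corners (red) sit on the real tab top (317,237 in the crop). I'll descend and grip it across its 24 mm width so that it can pivot in the pads.

Call:
send_rows:
  steps:
    - [0.003, 0.001, 0.02, 0, 1]
    - [0.003, 0.001, 0.045, 0, 1]
    - [0.003, 0.001, 0.07, 0, 1]
    - [0.003, 0.001, 0.088, 0, 1]
    - [0.003, 0.001, 0.098, 0, 1]
    - [0.003, 0.001, 0.102, 0, 1]
    - [0.003, 0.001, 0.102, 0, 1]
    - [0.003, 0.001, 0.102, 0, 1]

```text
time: 10.35
eef_pos: [0.4369, -0.2176, 0.0853]
tcp_rot: [0.979, 0.203, 0.001, 0.001]
contact_force: [0.3, 0.1, -0.2]
opening: 0.999
finger_force: 0.0
```

```bash
python3 -c "
from h import *
goto(.4353,-.2167,.082,23.4)"
```

```text
t 10.35 pos [ 0.4369 -0.2176  0.0853] yaw 23.43 tiltz [ 0.001 -0.001 -1.   ] shift [-0.0012 -0.0014  0.0033] turn 0.03 open 0.9988238855110909 F [ 0.3  0.1 -0.2] 0.0
```

Call:
send_rows:
  steps:
    - [-0.001, -0.001, 0.003, 0, 0.7]
    - [-0.001, -0.001, 0.003, 0, 0.5]
    - [-0.001, -0.001, 0.003, 0, 0.35]
    - [-0.001, -0.001, 0.003, 0, 0.2]
    - [-0.001, -0.001, 0.003, 0, 0]
    - [-0.001, -0.001, 0.003, 0, -0.2]
    - [-0.001, -0.001, 0.003, 0, -0.6]
    - [-0.001, -0.001, 0.003, 0, -0.6]
    - [-0.001, -0.001, 0.003, 0, -0.6]
    - [-0.001, -0.001, 0.003, 0, -0.6]
  squeeze: 25

```text
time: 11.35
eef_pos: [0.4351, -0.2173, 0.0815]
tcp_rot: [0.979, 0.203, 0.0, 0.0]
contact_force: [-0.2, -2.0, 0.1]
opening: 0.273
finger_force: 26.4
```

Call:
send_rows:
  steps:
    - [0, 0, -0.001, 0, -0.6]
    - [0.0003, 0, -0.002, 0, -0.6]
    - [0.0005, 0, -0.003, 0, -0.6]
    - [0.0007, 0, -0.004, 0, -0.6]
    - [0.001, 0, -0.005, 0, -0.6]
    - [0.0012, 0, -0.006, 0, -0.6]
    - [0.0014, 0, -0.007, 0, -0.6]
    - [0.0016, 0, -0.008, 0, -0.6]

```text
time: 12.15
eef_pos: [0.4361, -0.2157, 0.0891]
tcp_rot: [0.979, 0.203, -0.0, -0.001]
contact_force: [2.5, 1.5, -9.4]
opening: 0.275
finger_force: 25.1
```

Call:
send_rows:
  steps:
    - [0.0003, 0, -0.001, 0, -0.6]
    - [0.0007, 0, -0.0025, 0, -0.6]
    - [0.001, 0, -0.004, 0, -0.6]
    - [0.0014, 0, -0.0055, 0, -0.6]
    - [0.0018, 0, -0.007, 0, -0.6]
    - [0.0022, 0, -0.0085, 0, -0.6]
    - [0.0026, 0, -0.01, 0, -0.6]
    - [0.003, 0, -0.0115, 0, -0.6]
    - [0.003, 0, -0.0115, 0, -0.6]
    - [0.003, 0, -0.0115, 0, -0.6]

```text
time: 13.15
eef_pos: [0.4394, -0.2155, 0.1014]
tcp_rot: [0.979, 0.203, 0.0, 0.001]
contact_force: [-3.8, -2.4, -0.4]
opening: 0.279
finger_force: 26.1
```

```bash
python3 - <<'E'
from h import *
goto(.4353,-.2167,.082,23.4)
x=snap('side','side5.png'); w=snap('wrist','w5.png')
cv2.imwrite('pics/m5.png',np.hstack([cv2.resize(x[160:240,260:380,::-1],(570,380),interpolation=cv2.INTER_CUBIC)]))
E
```

```text
t 13.15 pos [ 0.4394 -0.2155  0.1014] yaw 23.39 tiltz [ 0.001 -0.001 -1.   ] shift [-0.0043 -0.0005  0.0194] turn -0.01 open 0.2786900176997398 F [-3.8 -2.4 -0.4] 26.08869731426239
```

View pics/m5.png

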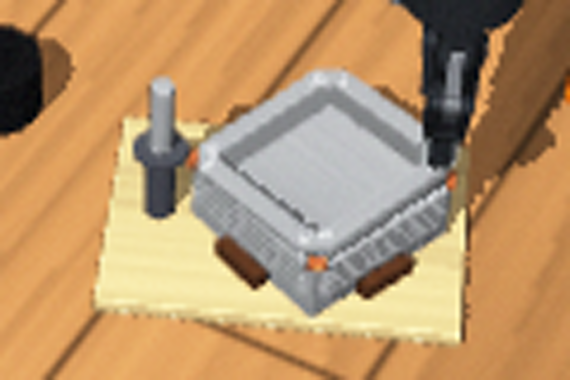

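Call:
send_rows:
  steps:
    - [0, 0, -0.001, 0, -0.6]
    - [0, 0, -0.002, 0, -0.6]
    - [0, 0, -0.003, 0, -0.6]
    - [0, 0, -0.004, 0, -0.6]
    - [0, 0, -0.004, 0, -0.6]
    - [0, 0, -0.004, 0, -0.6]

```text
time: 13.85
eef_pos: [0.4391, -0.2149, 0.1047]
tcp_rot: [0.979, 0.203, 0.0, -0.0]
contact_force: [-4.7, -1.9, -1.3]
opening: 0.281
finger_force: 25.9
```

```bash
cat > ov.py <<'E'
from h import *
import sys
goto(.4353,-.2167,.082,23.4)
x=snap('side',sys.argv[1]+'.png')[:,:,::-1]; lift=float(sys.argv[2])
X,Y,a=.5041,-.1869,.4089
im=cv2.resize(x[130:240,250:390],None,fx=5,fy=5,interpolation=cv2.INTER_CUBIC)
def draw(dz,th,col):
    pts=[]
    for q in [(.0735,.0155),(.0155,.0735),(-.0155,.0735),(-.0735,.0155),(-.0735,-.0155),(-.0155,-.0735),(.0155,-.0735),(.0735,-.0155)]:
        m=np.array([q[0],q[1],.066]); d=m-[.075,0,.066]
        r=R.from_euler('y',th).apply(d)+[.075,0,.066+dz]
        P=[X+np.cos(a)*r[0]-np.sin(a)*r[1],Y+np.sin(a)*r[0]+np.cos(a)*r[1],r[2]]
        pts.append((proj('side',P)+.5-[250,130])*5-.5)
    cv2.polylines(im,[np.array(pts).round().astype(np.int32)],True,col,1)
for v in sys.argv[3:]:
    dz,th=map(float,v.split(',')); draw(dz,np.radians(th),(0,255,0) if v==sys.argv[3] else (0,0,255))
cv2.imwrite('pics/'+sys.argv[1]+'o.png',im)
E
python3 ov.py side6 0 0,9 0,0
```

```text
t 13.85 pos [ 0.4391 -0.2149  0.1047] yaw 23.4 tiltz [-0.  0. -1.] shift [-0.0043  0.0002  0.0227] turn 0.0 open 0.2809789608075436 F [-4.7 -1.9 -1.3] 25.867883563041687
```

View pics/side6o.png

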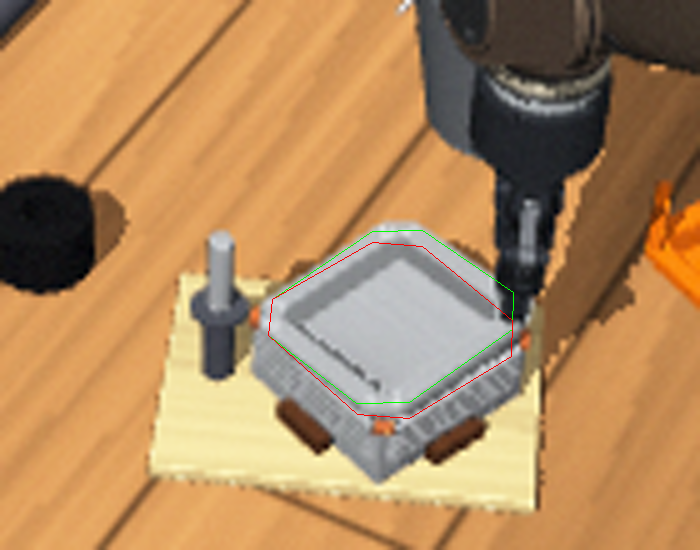

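The rim's rear corner rose about 11 px of the 12 px expected for a 9° tilt. Vertical load is about half the tray's weight, so the tab is about 22 mm up with the far corner still resting. Now relieve the lateral push, squeeze hard to lock the pivot, and lift.

Call:
send_rows:
  steps:
    - [-0.001, 0, 0, 0, -0.6]
    - [-0.002, 0, 0, 0, -0.6]
    - [-0.002, 0, 0, 0, -0.6]

```text
time: 14.2
eef_pos: [0.438, -0.2157, 0.1051]
tcp_rot: [0.979, 0.203, 0.001, 0.0]
contact_force: [0.4, -0.3, -2.3]
opening: 0.278
finger_force: 25.9
```

Call:
send_rows:
  steps:
    - [0, 0, 0, 0, -0.6]
    - [0, 0, 0, 0, -0.6]
    - [0, 0, 0, 0, -0.6]
    - [0, 0, 0, 0, -0.6]
    - [0, 0, -0.002, 0, -0.6]
    - [0, 0, -0.004, 0, -0.6]
    - [0, 0, -0.006, 0, -0.6]
    - [0, 0, -0.008, 0, -0.6]
    - [0, 0, -0.01, 0, -0.6]
    - [0, 0, -0.012, 0, -0.6]
  squeeze: 115

```text
time: 15.2
eef_pos: [0.4373, -0.2158, 0.117]
tcp_rot: [0.979, 0.203, -0.0, 0.0]
contact_force: [0.3, 0.6, -1.9]
opening: 0.254
finger_force: 112.7
```

Call:
send_rows:
  steps:
    - [0, 0, -0.003, 0, -0.6]
    - [0, 0, -0.008, 0, -0.6]
    - [0, 0, -0.016, 0, -0.6]
    - [0, 0, -0.028, 0, -0.6]
    - [0, 0, -0.042, 0, -0.6]
    - [0, 0, -0.056, 0, -0.6]
    - [0, 0, -0.07, 0, -0.6]
    - [0, 0, -0.084, 0, -0.6]
    - [0, 0, -0.098, 0, -0.6]
    - [0, 0, -0.108, 0, -0.6]
    - [0, 0, -0.114, 0, -0.6]
    - [0, 0, -0.116, 0, -0.6]

```text
time: 16.4
eef_pos: [0.4375, -0.216, 0.2336]
tcp_rot: [0.979, 0.203, 0.0, 0.0]
contact_force: [0.1, -0.0, -2.0]
opening: 0.255
finger_force: 112.7
```

```bash
python3 - <<'E'
from h import *
goto(.4353,-.2167,.082,23.4)
x=snap('side','side7.png'); w=snap('wrist','w7.png')
cv2.imwrite('pics/m7.png',np.hstack([cv2.resize(x[80:280,230:430,::-1],(400,400),interpolation=cv2.INTER_CUBIC),cv2.resize(w[0:400,80:480,::-1],(400,400))]))
E
```

```text
t 16.4 pos [ 0.4375 -0.216   0.2336] yaw 23.4 tiltz [ 0.001 -0.001 -1.   ] shift [-0.0024 -0.0003  0.1516] turn -0.0 open 0.25454317183980174 F [ 0.1 -0.  -2. ] 112.74113416671753
```

View pics/m7.png

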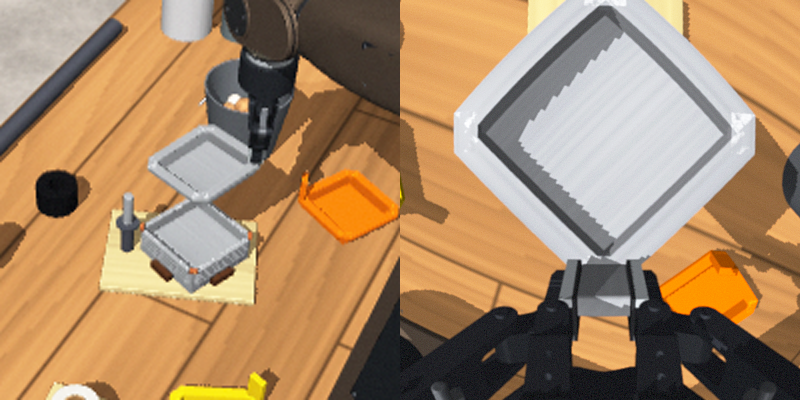

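```bash
python3 - <<'E'
from h import *
from scipy.optimize import least_squares
s=ctrl.get_state(); M=R.from_quat(s['tcp_rot']).as_matrix(); X=M[:,0]; Y=np.cross([0,0,1],X)
obs=[((0,.08,.024),(135,131)),((0,-.08,.024),(435,133)),((.0693,0,.024),(286,5)),((-.0693,0,.024),(283,253))]
def f(p):
    th,dz,dy=p; o=[]
    for m,u in obs:
        r=R.from_euler('y',th).apply(np.array(m)-[-.075,0,.05])
        P=s['eef_pos']+[0,0,.011+dz]+X*r[0]+Y*(r[1]+dy)+np.array([0,0,r[2]])
        o.append(wproj(P,s)-u)
    return np.concatenate(o)
r=least_squares(f,[.15,0,0]); print(np.degrees(r.x[0]),r.x[1:],f(r.x).round(1))
t=r.x[0]; d=R.from_euler('y',t).apply([.075,0,-.05]); print('origin z',s['eef_pos'][2]+.011+r.x[1]+d[2], s['wrist_torque'], s['dq'].round(4))
E
```

```text
7.2548272094057245 [-8.02508573e-03  1.09078584e-05] [ 3.   1.2 -3.7 -1.  -1.3 -3.7  2.   3.6]
origin z 0.17661032289223288 [-0.01784812  0.15126313 -0.0036345 ] [-0.0004  0.0089  0.0143 -0.0008 -0.0046 -0.0008]
```

Tray tilt is about 7° (limit 15°), with its underside at about 0.177 m. Settle, then hand in.

Call:
send_rows:
  steps:
    - [0, 0, 0, 0, -0.6]
    - [0, 0, 0, 0, -0.6]
    - [0, 0, 0, 0, -0.6]
    - [0, 0, 0, 0, -0.6]
    - [0, 0, 0, 0, -0.6]
    - [0, 0, 0, 0, -0.6]

```text
time: 17.1
eef_pos: [0.4373, -0.2158, 0.2328]
tcp_rot: [0.979, 0.203, -0.0, -0.0]
contact_force: [-0.3, 0.6, -2.2]
opening: 0.252
finger_force: 112.7
```

```bash
python3 -c "
from h import *
goto(.4353,-.2167,.082,23.4)
print(ctrl.sign_off())"
```

```text
t 17.1 pos [ 0.4373 -0.2158  0.2328] yaw 23.4 tiltz [-0.  0. -1.] shift [-2.200e-03  1.000e-04  1.508e-01] turn -0.0 open 0.2520218328649004 F [-0.3  0.6 -2.2] 112.7407443523407
the job is handed in; nothing more can be done
None
```

Job handed in at 17.1 s, with no verdict returned: the roll stands released on the board, the stack stayed in the rack, and the tray is held about 13 cm above where it lay, tilted about 7°; I viewed 11 pictures, one over the limit of 10.

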